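# Refit the large cap on the table-top gas ring

### The arm

A 7-joint arm with a two-finger parallel gripper is mounted at the origin on a cart in front of the work surface, level with it; the furniture and walls round the work are solid. World frame = base frame: x ahead of the robot, y to its left, z up, the work surface at z = 0. Lengths are in m, angles in rad, forces in N, time in s.
With the tool pointing down it reaches from about 0.4 to 0.85 m from the base axis. Payload 10.4 kg.
Tool frame: the origin (TCP) lies at the very end of the fingers, on their centre line; the grasp point (between the pads) lies 19 mm behind it; z points along the fingers, y is the line along which they close (so a half turn about z gives the same grasp; the last joint's range is limited). The gripper opens to 87 mm and grips with 3 to 60 N. Pads are 19 mm wide; open, the fingers measure 117 mm over their backs; the gripper's body (75 mm by 190 mm) begins 51 mm behind the grasp point.
Start: joints at [1.195, 0.332, -0.065, 1.46, 0.022, 1.35, -0.088], TCP at [0.216, -0.587, 0.223] pointing down, gripper open.
Joint ranges: [-2.6, 2.6], [-0.5, 2.12], [-1.47, 1.34], [0.16, 2.42], [-1.27, 4.41], [0.06, 2.06], [-2.6, 2.6]. Speed limits (rad/s): [2.22, 2.22, 2.79, 2.79, 3.14, 3.14, 3.14].

### API

Orientations are given as a unit quaternion [x, y, z, w].
In Python, from bench import * gives the robot as it stands.
- The arm moves only by the tool step_arm, never from a script. Its arguments are lists of equal length, an entry for each row: "delta_pos": the shift along the world's x, y, z in units of 25 mm (1.0 is 25 mm), a list of three; "turn": the turn about the world's z in units of 0.12 rad (1.0 is 0.12 rad). In form: {"delta_pos": [[tx, ty, tz], ...], "turn": [turn, ...]}. A call has 1 to 12 rows; each row shifts and turns the commanded pose from where the row before left it; what a row does not reach is not made up. A row lasts 1/10 s, in which the tool goes at most 50 mm and 8.59 degrees, less where a joint would pass 70% of its speed; a pose out of reach is approached as far as the arm can. A call with a number of a shift or a turn outside -1 to 1 is refused whole. A call with a gripper value outside its range is refused whole. "grip" is the closure, from 0 (fully open) to 1 (shut), set as the call begins (left out, the last holds). The fingers move at their own pace and stop on an object; "newtons" is the grip in N (left out, the last holds). Time passes only in rows, so rows that do not move let the fingers close. It gives the time, the measured TCP pose, the force, the opening and the grip force at its end, in the units of the state.
- read_state(): the state, without advancing time (a new reading comes with each control period).
- camera(name): name is "scene" or "top" or "wrist"; returns a dict with "image" (480x640x3 uint8, red, green, blue), "z_map" (480x640 float32, m along the optical axis (not along the pixel's ray), 0 where there is no reading), "mtx" (3x3 intrinsics, pixels), "view" (4x4, takes a point from world to camera coordinates). Camera axes: x right, y up, looking along -z (the intrinsics and any distortion apply to the point x, -y, -z); pixel columns grow to the right and rows downward; lengths in m; the calibration is good to about 2 mm. The wrist camera is an equidistant fisheye: a pixel r from the principal point sees the ray r / f radians off the axis. A picture is of the moment at which its call begins.
- close_job(): hands the job in; it is judged then, once.
The state is a dict: "time": time; "joint_positions": joint angles; "joint_vel": joint speeds; "joint_torque": joint torques, N m; "ee_pos": TCP position; "eef_rot": TCP orientation; "ft_force": force on the tool from outside, world axes, zero at the start; "torque": the same for the moment, N m; "width": finger opening in m; "grip_force": force on a finger pad.
Only numpy, scipy, OpenCV 4.12 (cv2) and the standard library are available. Lean on these libraries where they do the work, as an engineer would, in place of code of your own. Each camera call takes 0.05 s, during which the arm holds its last target. There are 200 camera calls.

### The job

The washed burner caps are drying on the wooden easel. Put the large one back on the gas ring's burner: flat top up, lower it gently, and turn it until its four lugs drop into the slots and its rim sits flush on the burner all round. Leave the small cap on the easel and the other things where they are.

Things in the scene. Friction and masses are not known exactly. Their poses are not given: they have to be found in the camera images.
- big_cap_mid (a point): The large burner cap: dark steel disc, loose, about 0.16 kg, 64 mm diameter, 9 mm thick; grip it across the diameter. Point: its middle; z out of its flat top. It stands on two pegs of the easel, top facing the easel's front and upward, z 60 degrees from vertical, y level along the easel. Nothing stands within 25 mm of its left and right edges. Larger of the two caps there.
- big_cap_lugs (a point): On the large cap's axis in the plane of its lug feet, 11 mm below the flange (15.5 mm below its middle). Below the flange are a round spigot, 50 mm diameter and 5 mm deep, and out to its edge four round-footed radial lugs, 8 mm wide and 13 mm long, reaching 6 mm farther. They stand 90 degrees apart, 45 degrees off the x and y axes (same axes as the cap's middle).
- burner_seat (a point): Middle of the burner's rim on the gas ring (fixed steel box 150 x 150 mm, top 46 mm above the worktop, knob in front). z up. The burner is an aluminium crown, 60 mm outer diameter, rim 82 mm above the worktop, round pocket 54 mm across inside. When the cap is home its flange rests on the rim, the flange's middle 4.5 mm above this point.
- burner_floor (a point): Middle of the pocket's floor, 6 mm below the rim. Two slots, 12.5 mm wide and 11 mm deep, cross here at right angles. Their direction differs each time and is not reported (no relation to these axes): see it or find it by feel. Lugs on the floor beside the slots: the cap stands 5 mm too high. Lugs within about 5 degrees of the slots: it can drop home.
- small_cap_mid (a point): The small burner cap (dark steel, 47 mm diameter, 9 mm thick, no lugs), on the easel's other place, 100 mm beside the large one; to be left there. Point: its middle; z out of its flat top.
- easel: Wooden drying easel, fixed, 200 mm wide (y), 120 mm deep, 95 mm high; origin on the worktop at mid width, x to its back, away from the caps' tops. Behind each cap is a post only 12 mm wide, leaning back 30 degrees from upright; under each cap two thin pegs 26 mm apart. Its front looks to the robot's right, more or less. Which cap is on which place varies.
- vanilla: Small brown dropper bottle, 33 mm diameter, 102 mm high, loose, standing behind at the left; origin at its foot. Bystander. Left of the worktop (y above about 0.4) stands a window frame: keep wrist and elbow to the right of it, best at y below 0.26.
- salt_shaker: Salt shaker, 44 mm diameter, 90 mm high, loose, behind; origin at its foot. Bystander.
- tomato_tin: Small tin, 57 mm diameter, 72 mm high, loose, behind; origin at its foot. Bystander.
- lime: Lime, 60 x 48 mm, loose, behind; origin at its underside. Bystander.

How it is judged:
By the outcome, as a careful person would: the job done as asked, in the order asked, and still so for the second after the job is handed in, with the robot touching nothing.
It also fails if it takes over 58 s, if anything falls off the work surface, if the arm or the gripper's body presses on something with over 40 N, if the wrist force passes 120 N, or if a joint passes its speed limit or range.

## Working session

There is one attempt and no reset: what is moved stays moved. The work goes in short steps, Python scripts to look and compute and a tool call to move; the robot and the scene stay as the last step left them, time stands still between calls to the robot, and variables do not carry over. Pictures are saved under pics/ and viewed, at most 12 in all, crops included, and the job is handed in when it is done.

Besides the shell and the picture viewer there is one more tool, called after "Emit:" as a command line: name --pt "numbers of a row" for each row, then --argument value for the rest. step_arm: Moves the arm, as the interface text tells. Shifts and turns lie within -1 to 1; 1 stands for 25 mm of shift or 0.12 rad of turn. Its arguments: {"type":"object","properties":{"delta_pos":{"type":"array"},"turn":{"type":"array"},"grip":{"type":"number"},"newtons":{"type":"number"}},"required":["delta_pos","turn"]}

```bash
ls; mkdir -p pics
python3 - <<'E'
from bench import *
import cv2,numpy as np
s=read_state();print({k:np.round(v,3) for k,v in s.items()})
for n in("scene","top"):
    c=camera(n);np.savez(n+'.npz',**c);cv2.imwrite(f'pics/{n}0.png',c["image"][...,::-1]);print(n,c["mtx"].round(1).tolist(),np.round(c["view"],3).tolist())
E
```

```text
pics
{'time': np.float64(0.0), 'joint_positions': array([ 1.195,  0.333, -0.065,  1.461,  0.022,  1.35 , -0.089]), 'joint_vel': array([-0.001,  0.001,  0.   , -0.001, -0.   , -0.   ,  0.001]), 'joint_torque': array([-2.0000e-03, -6.2326e+01,  2.4000e-02, -3.8990e+01, -6.1000e-02,
        4.0000e-02,  0.0000e+00]), 'ee_pos': array([ 0.216, -0.586,  0.222]), 'eef_rot': array([ 0.984,  0.175, -0.   , -0.001]), 'ft_force': array([ 0.883, -0.563,  0.233]), 'torque': array([-0.005, -0.015,  0.061]), 'grip_force': np.float64(0.0), 'width': np.float64(0.087)}
scene [[552.9, 0.0, 323.2], [0.0, 552.9, 250.9], [0.0, 0.0, 1.0]] [[0.977, -0.214, -0.0, -0.558], [0.136, 0.619, 0.774, -0.247], [-0.165, -0.756, 0.633, -0.726], [0.0, 0.0, 0.0, 1.0]]
top [[461.5, 0.0, 324.6], [0.0, 461.5, 229.8], [0.0, 0.0, 1.0]] [[0.006, -0.999, 0.038, 0.151], [0.99, 0.011, 0.142, -0.586], [-0.142, 0.037, 0.989, -0.835], [0.0, 0.0, 0.0, 1.0]]
```

View pics/scene0.png

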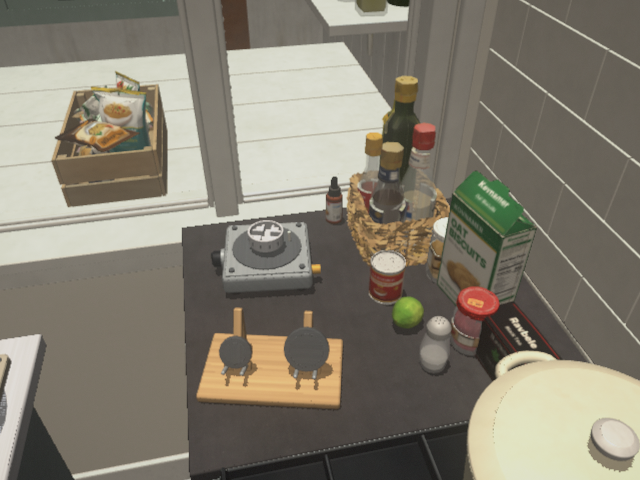

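View pics/top0.png

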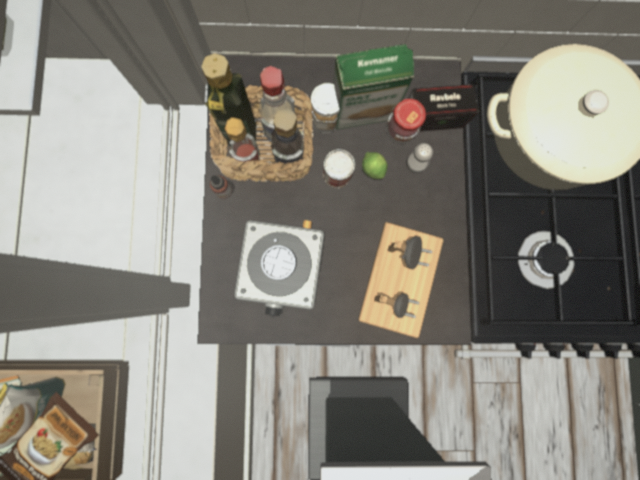

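The scene picture shows the large cap at (306,350), the small one at (235,352), the burner at (266,233) with a light cross. In the top view the burner is at (278,262), the large cap at (411,252) and the small one at (400,304).

```bash
cat > h.py <<'E'
import numpy as np,cv2
from scipy.optimize import least_squares
def world(c,u,v,fish=False):
    K=c["mtx"];u=np.asarray(u,int);v=np.asarray(v,int);z=c["z_map"][v,u]
    a=(u-K[0,2])/K[0,0];b=(v-K[1,2])/K[1,1]
    if fish:
        r=np.hypot(a,b);s=np.where(r>1e-9,np.tan(r)/np.maximum(r,1e-9),1);a=a*s;b=b*s
    p=np.stack([a*z,-b*z,-z],-1)
    V=c["view"];return (p-V[:3,3])@V[:3,:3]
def proj(c,P):
    V=c["view"];q=np.atleast_2d(P)@V[:3,:3].T+V[:3,3];K=c["mtx"]
    return np.stack([K[0,0]*q[:,0]/-q[:,2]+K[0,2],K[1,1]*-q[:,1]/-q[:,2]+K[1,2]],-1)
def circ(xy):
    f=lambda p:np.hypot(xy[:,0]-p[0],xy[:,1]-p[1])-p[2]
    return least_squares(f,[*xy.mean(0),.03],loss='soft_l1',f_scale=.001).x
E
python3 - <<'E'
from h import *
s=dict(np.load('scene.npz'));t=dict(np.load('top.npz'))
# caps, scene view: seed plane, then region near plane
for n,(u0,v0) in dict(big=(306,350),small=(235,352)).items():
    g=np.mgrid[v0-45:v0+46,u0-40:u0+41];v,u=g.reshape(2,-1)
    P=world(s,u,v);c0=world(s,u0,v0)
    near=(np.abs(u-u0)<9)&(np.abs(v-v0)<9)
    Q=P[near];m=Q.mean(0);nrm=np.linalg.svd(Q-m)[2][2];nrm*=np.sign(nrm[2])
    rgb=s["image"][v,u].astype(int)
    k=(np.abs((P-m)@nrm)<.003)&(np.linalg.norm(P-m,axis=1)<.045)&(rgb.max(1)-rgb.min(1)<25)&(rgb.max(1)<110)
    ax=np.cross([0,0,1],nrm);ax/=np.linalg.norm(ax);b=np.cross(nrm,ax)
    xy=np.stack([(P[k]-m)@ax,(P[k]-m)@b],-1)
    mid=[(np.percentile(xy[:,i],.5)+np.percentile(xy[:,i],99.5))/2 for i in(0,1)];ext=[np.ptp(xy[:,i]) for i in(0,1)]
    c=m+mid[0]*ax+mid[1]*b
    print(n,'topface centre',c.round(4),'mid',(c-.0045*nrm).round(4),'n',nrm.round(3),'tilt',np.degrees(np.arccos(nrm[2])).round(1),'ext',np.round(ext,4),'yaw of level axis',np.degrees(np.arctan2(ax[1],ax[0])).round(1))
# burner
for n,c,(u0,v0) in(('scene',s,(266,235)),('top',t,(278,262))):
    v,u=np.mgrid[v0-35:v0+36,u0-35:u0+36].reshape(2,-1)
    P=world(c,u,v);k=(P[:,2]>.074)&(P[:,2]<.095)
    H=cv2.convexHull(P[k][:,:2].astype(np.float32))[:,0]
    print(n,'burner hull circ',circ(H.astype(float)).round(4),'z',np.percentile(P[k][:,2],[5,50,95]).round(4))
for n,c in(('scene',s),('top',t)):
    ims=c["image"];x,y=(266,235) if n=='scene' else (278,262)
    cv2.imwrite(f'pics/{n}_b.png',cv2.resize(ims[y-35:y+36,x-40:x+41],None,fx=5,fy=5,interpolation=3)[...,::-1])
a=cv2.imread('pics/scene_b.png');b=cv2.imread('pics/top_b.png');cv2.imwrite('pics/b.png',np.hstack([a,b])[:, :800])
E
```

```text
big topface centre [ 0.543  -0.0148  0.058 ] mid [ 0.5415 -0.0179  0.0552] n [0.347 0.695 0.631] tilt 50.9 ext [0.0609 0.015 ] yaw of level axis 153.5
small topface centre [0.4481 0.0096 0.0462] mid [0.4445 0.0075 0.0445] n [0.796 0.466 0.386] tilt 67.3 ext [0.0347 0.0408] yaw of level axis 120.4
scene burner hull circ [0.5222 0.2385 0.031 ] z [0.0747 0.078  0.0835]
top burner hull circ [0.5202 0.2406 0.0298] z [0.0747 0.0776 0.0838]
```

View pics/b.png

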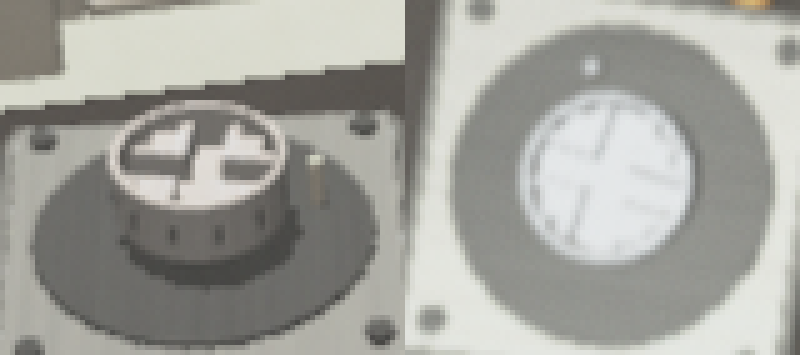

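The crop shows the slot cross: in the top view it is turned about 10–15° clockwise from the image axes. The wrist view should give a better angle. Next: the easel yaw, then fit the cap with its known normal.

Run:
```python
from h import *
s=dict(np.load('scene.npz'));t=dict(np.load('top.npz'))
hsv=cv2.cvtColor(t["image"],cv2.COLOR_RGB2HSV)
m=((hsv[...,0]>8)&(hsv[...,0]<28)&(hsv[...,1]>70)&(hsv[...,2]>110)).astype(np.uint8);m[:215]=0;m[345:]=0;m[:,:345]=0;m[:,460:]=0
v,u=np.nonzero(m);P=world(t,u,v);k=(P[:,2]<.03)&(P[:,2]>-.01);zb=np.median(P[k][:,2])
R=cv2.minAreaRect(P[k][:,:2].astype(np.float32));print('board',R,zb,k.sum());bx=cv2.boxPoints(R);print(bx.round(3))
# long axis direction
e=[bx[1]-bx[0],bx[2]-bx[1]];L=max(e,key=np.linalg.norm);L=L/np.linalg.norm(L);L*=np.sign(L[0])
yaw=np.degrees(np.arctan2(L[1],L[0]));print('long axis yaw',yaw)
f=np.array([L[1],-L[0]]);f*=-np.sign(f[1])   # front toward -y
n=np.r_[f*np.sin(np.pi/3),.5];a=np.r_[L,0];b=np.cross(n,a)
# silhouettes of the cap's top face in scene: dark, neutral
g=cv2.GaussianBlur(s["image"],(3,3),0).astype(int)
th=np.linspace(0,2*np.pi,72,endpoint=False)
gray=cv2.GaussianBlur(cv2.cvtColor(s["image"],cv2.COLOR_RGB2GRAY),(0,0),1.2).astype(np.float32)
G=np.hypot(cv2.Sobel(gray,5,1,0),cv2.Sobel(gray,5,0,1))
from scipy.ndimage import map_coordinates as mc
from scipy.optimize import differential_evolution as de
for nm,px,r in(('big',(306,350),.032),('small',(235,352),.0235)):
    c0=np.median(world(s,*np.mgrid[px[0]-6:px[0]+7,px[1]-6:px[1]+7].reshape(2,-1)),0)
    def cost(d):
        C=c0+d;q=proj(s,C+r*(np.cos(th)[:,None]*a+np.sin(th)[:,None]*b));return -np.minimum(mc(G,[q[:,1],q[:,0]],order=1),60).mean()
    o=de(cost,[(-.015,.015)]*3,seed=1);print(nm,c0.round(4),'face',(c0+o.x).round(4),'mid',(c0+o.x-.0045*n).round(4),o.fun)
```

```text
board ((0.4956812262535095, 0.003637835383415222), (0.12498403340578079, 0.2059652954339981), 74.05548095703125) 0.014034657544699583 5340
[[ 0.379 -0.028]
 [ 0.578 -0.085]
 [ 0.612  0.035]
 [ 0.414  0.092]]
long axis yaw -15.944521
big [ 0.5432 -0.0151  0.0583] face [ 0.5416 -0.0228  0.0695] mid [ 0.5427 -0.0191  0.0672] -49.11354
small [0.4464 0.0084 0.0515] face [0.4462 0.0006 0.0608] mid [0.4473 0.0044 0.0586] -56.58477
```

Emit:
step_arm --pt "0.55 0.95 0.1" --pt "0.55 0.95 0.1" --pt "0.55 0.95 0" --pt "0.55 0.95 0" --pt "0.55 0.95 0" --pt "0.55 0.95 0" --pt "0.55 0.95 0" --pt "0.55 0.95 0" --pt "0.55 0.95 0" --pt "0.55 0.95 0" --pt "0.55 0.95 0" --pt "0.55 0.95 0" --turn '[0.34,0.34,0.34,0.34,0.34,0.34,0.34,0.34,0.34,0.34,0.34,0.34]' --grip 0

```text
time: 1.3
ee_pos: [0.3821, -0.2995, 0.2276]
eef_rot: [0.912, 0.41, 0.0, 0.0]
ft_force: [-0.7, -0.2, 1.0]
width: 0.087
grip_force: 0.0
```

Emit:
step_arm --pt "0.55 0.95 0" --pt "0.55 0.95 0" --pt "0.55 0.95 0" --pt "0.55 0.95 0" --pt "0.55 0.95 0" --pt "0.55 0.95 0" --pt "0.55 0.95 0" --pt "0.55 0.95 0" --pt "0.55 0.95 0" --pt "0.5 0.95 0" --pt "0.5 0.8 0" --pt "0.3 0.5 0" --turn '[0.34,0.34,0.34,0.34,0.34,0.34,0.34,0.34,0.34,0.34,0.34,0.3]'

```text
time: 2.5
ee_pos: [0.538, -0.0285, 0.2275]
eef_rot: [0.786, 0.618, 0.0, -0.0]
ft_force: [0.9, -0.9, -0.3]
width: 0.087
grip_force: 0.0
```

Run:
```python
from bench import *
from h import *
s=read_state();print({k:np.round(s[k],4).tolist() for k in('time','joint_positions','ee_pos','eef_rot')})
c=camera("wrist");np.savez('w1.npz',**c);cv2.imwrite('pics/w1.png',c["image"][...,::-1]);print(c["mtx"].round(1).tolist(),c["view"].round(3).tolist())
```

```text
{'time': 2.5, 'joint_positions': [0.5416, 0.195, -0.6448, 1.6553, 0.1192, 1.3312, -0.3608], 'ee_pos': [0.538, -0.0285, 0.2275], 'eef_rot': [0.7862, 0.618, 0.0004, -0.0003]}
[[371.6, 0.0, 318.3], [0.0, 371.6, 242.3], [0.0, 0.0, 1.0]] [[0.972, -0.236, -0.0, -0.53], [0.227, 0.935, -0.272, -0.061], [0.065, 0.264, 0.962, -0.421], [0.0, 0.0, 0.0, 1.0]]
```

View pics/w1.png

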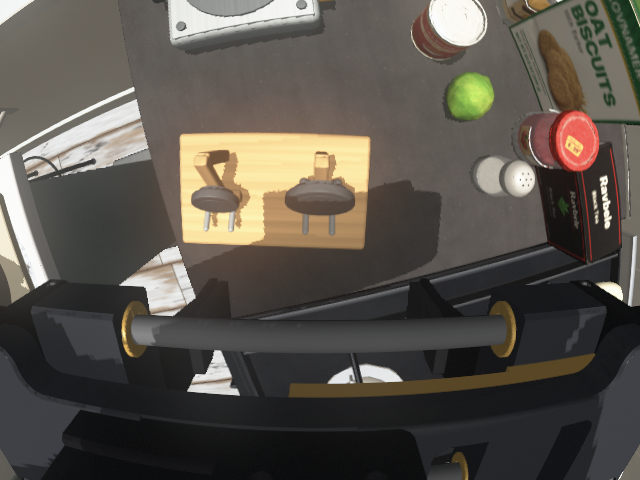

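The wrist view shows the large cap centred at about (320,197), with its edges at 285 and 355, and the small cap at (215,198). The board is close to level in the image.

```bash
cat >> h.py <<'E'
def ray(c,u,v):
    K=c["mtx"];a=(u-K[0,2])/K[0,0];b=(v-K[1,2])/K[1,1];r=np.hypot(a,b);k=np.sin(r)/max(r,1e-9)
    d=c["view"][:3,:3].T@np.array([a*k,-b*k,-np.cos(r)]);o=-c["view"][:3,:3].T@c["view"][:3,3];return o,d
def atz(c,u,v,z):
    o,d=ray(c,u,v);return o+d*(z-o[2])/d[2]
E
python3 - <<'E'
from h import *
c=dict(np.load('w1.npz'))
for q in((285,197),(355,197),(320,197),(191,198),(239,198)):print(q,atz(c,*q,.067).round(4), atz(c,*q,.060).round(4))
for q in((181,247),(364,248),(370,137),(181,134)):print(q,atz(c,*q,.014).round(4))
u,v=np.mgrid[288:353:4,184:214:3].reshape(2,-1)
P=world(c,u,v,True);print(np.c_[P[:,2]][:0]);k=P[:,2]>.03;print(np.percentile(P[k],[2,50,98],axis=0).round(4))
print((atz(c,370,137,.014)-atz(c,181,134,.014)))
E
```

```text
(285, 197) [0.5155 0.0024 0.067 ] [0.5146 0.0015 0.06  ]
(355, 197) [ 0.575  -0.0121  0.067 ] [ 0.5754 -0.0133  0.06  ]
(320, 197) [ 0.5452 -0.005   0.067 ] [ 0.545 -0.006  0.06 ]
(191, 198) [0.4317 0.0233 0.067 ] [0.429  0.0229 0.06  ]
(239, 198) [0.4754 0.0117 0.067 ] [0.4737 0.011  0.06  ]
(181, 247) [ 0.3824 -0.0287  0.014 ]
(364, 248) [ 0.576  -0.0765  0.014 ]
(370, 137) [0.6065 0.035  0.014 ]
(181, 134) [0.4195 0.0881 0.014 ]
[]
[[ 0.5169 -0.0239  0.0434]
 [ 0.545  -0.0051  0.0689]
 [ 0.5715  0.0094  0.0819]]
[ 0.18700068 -0.05311299  0.        ]
```

Run:
```python
from h import *
s=dict(np.load('scene.npz'));c=dict(np.load('w1.npz'));t=dict(np.load('top.npz'))
yaw=np.radians(-15.2);f=np.array([np.sin(yaw),-np.cos(yaw)]);n=np.r_[f*np.sin(np.pi/3),.5]
# triangulate face centre: scene ellipse centre (306.3,350) , wrist: mid row
K=s["mtx"]
def sray(c,u,v):
    K=c["mtx"];d=c["view"][:3,:3].T@np.array([(u-K[0,2])/K[0,0],-(v-K[1,2])/K[1,1],-1]);return -c["view"][:3,:3].T@c["view"][:3,3],d/np.linalg.norm(d)
for wv in(195,197,199):
    A=[];b=[]
    for o,d in(sray(s,306.3,350),ray(c,320,wv)):
        M=np.eye(3)-np.outer(d,d);A.append(M);b.append(M@o)
    X=np.linalg.lstsq(np.vstack(A),np.hstack(b),rcond=None);print(wv,X[0].round(4),X[1])
# depth plane fit from wrist with known normal
u,v=np.mgrid[290:351:2,180:216:1].reshape(2,-1);P=world(c,u,v,True);d=P@n;print('n.P',np.percentile(d,[10,50,90]).round(4))
for X in([.5416,-.0228,.0695],[.545,-.012,.062]):print(proj(s,np.array(X)).round(1),n@X)
for v in range(170,226,3):print(v,world(c,[312,320,328],[v]*3,True)[:,1:].round(3).tolist(),c["image"][v,328].tolist())
```

```text
195 [ 0.545  -0.0061  0.0476] [1.93663679e-09]
197 [ 0.5447 -0.0076  0.0495] [1.41548783e-09]
199 [ 0.5444 -0.0092  0.0513] [1.40382093e-08]
n.P [-0.0975 -0.0838 -0.0826]
[[305.9 349.1]] -0.06917242758140196
[[306.9 346.4]] -0.0827203110772907
170 [[0.016, 0.014], [0.02, 0.09], [0.018, 0.089]] [165, 128, 90]
173 [[0.013, 0.014], [0.017, 0.084], [0.015, 0.08]] [165, 129, 90]
176 [[0.01, 0.011], [0.014, 0.077], [0.012, 0.073]] [162, 126, 88]
179 [[0.007, 0.013], [0.011, 0.072], [0.003, 0.013]] [171, 133, 94]
182 [[0.01, 0.07], [0.008, 0.072], [0.007, 0.07]] [136, 125, 117]
185 [[0.008, 0.08], [0.007, 0.081], [0.005, 0.079]] [138, 127, 119]
188 [[0.006, 0.082], [0.005, 0.081], [0.003, 0.082]] [135, 126, 117]
191 [[0.004, 0.083], [0.002, 0.083], [0.001, 0.083]] [140, 131, 124]
194 [[0.001, 0.078], [-0.001, 0.08], [-0.002, 0.081]] [108, 95, 86]
197 [[-0.002, 0.077], [-0.003, 0.077], [-0.005, 0.077]] [109, 97, 88]
200 [[-0.006, 0.069], [-0.007, 0.07], [-0.009, 0.07]] [103, 89, 80]
203 [[-0.009, 0.063], [-0.011, 0.062], [-0.013, 0.063]] [87, 72, 61]
206 [[-0.013, 0.056], [-0.015, 0.055], [-0.016, 0.057]] [87, 72, 63]
209 [[-0.017, 0.049], [-0.018, 0.052], [-0.02, 0.051]] [85, 70, 61]
212 [[-0.021, 0.041], [-0.023, 0.043], [-0.024, 0.042]] [84, 70, 61]
215 [[-0.03, 0.012], [-0.027, 0.033], [-0.029, 0.032]] [126, 103, 79]
218 [[-0.033, 0.011], [-0.035, 0.012], [-0.037, 0.012]] [171, 137, 98]
221 [[-0.036, 0.012], [-0.038, 0.012], [-0.04, 0.012]] [168, 136, 98]
224 [[-0.039, 0.011], [-0.041, 0.013], [-0.043, 0.01]] [158, 127, 93]
```

Emit:
step_arm --pt "0.13 0.36 -0.5" --pt "0.13 0.36 -1" --pt "0 0 -1" --pt "0 0 -1" --pt "0 0 -1" --pt "0 0 -1" --pt "0 0 -0.8" --pt "0 0 -0.5" --pt "0 0 -0.4" --pt "0 0 0" --pt "0 0 0" --turn '[-0.1,-0.1,0,0,0,0,0,0,0,0,0]'

```text
time: 3.65
ee_pos: [0.5442, -0.0135, 0.0482]
eef_rot: [0.795, 0.606, 0.0, 0.0]
ft_force: [-0.3, 0.0, 0.4]
width: 0.0872
grip_force: 0.0
```

Run:
```python
from bench import *
from h import *
a=camera("wrist");b=camera("scene");np.savez('w2.npz',**a)
i=a["image"][100:400,170:470];j=cv2.resize(b["image"][300:420,200:400],None,fx=2.5,fy=2.5,interpolation=3)
cv2.imwrite('pics/g.png',np.hstack([i,j])[...,::-1])
s=read_state();print(s['ee_pos'].round(4),s['ft_force'].round(1))
```

```text
[ 0.5444 -0.0135  0.0485] [ 0.1 -0.3  0.6]
```

View pics/g.png

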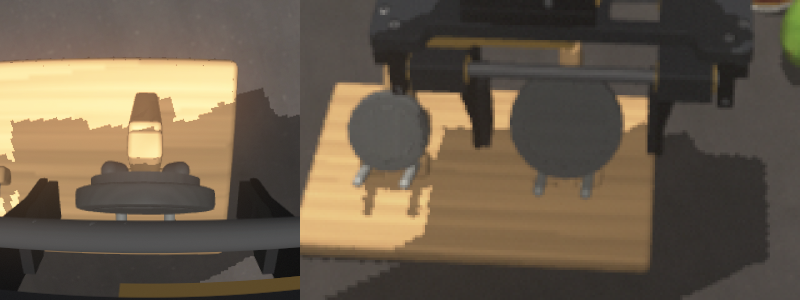

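The large cap stands between the open fingers and the small one is clear. A quick check of the position of its edge ends from this view.

Run:
```python
from h import *
c=dict(np.load('w2.npz'))
for z in(.055,.06,.065):
  for q in((246,293),(385,293)):print(z,q,atz(c,*q,z).round(4))
for u in(300,315,330):
  print(u,[(v,*world(c,u,v,True)[1:].round(3)) for v in range(276,318,4)])
```

```text
0.055 (246, 293) [0.5142 0.0017 0.055 ]
0.055 (385, 293) [ 0.5753 -0.015   0.055 ]
0.06 (246, 293) [0.5158 0.0035 0.06  ]
0.06 (385, 293) [ 0.5749 -0.0126  0.06  ]
0.065 (246, 293) [0.5174 0.0054 0.065 ]
0.065 (385, 293) [ 0.5745 -0.0102  0.065 ]
300 [(276, np.float64(0.01), np.float64(0.073)), (280, np.float64(0.008), np.float64(0.072)), (284, np.float64(0.009), np.float64(0.079)), (288, np.float64(0.008), np.float64(0.08)), (292, np.float64(0.006), np.float64(0.08)), (296, np.float64(0.005), np.float64(0.082)), (300, np.float64(0.004), np.float64(0.082)), (304, np.float64(0.002), np.float64(0.082)), (308, np.float64(-0.003), np.float64(0.074)), (312, np.float64(-0.014), np.float64(0.055)), (316, np.float64(-0.036), np.float64(0.013))]
315 [(276, np.float64(0.008), np.float64(0.071)), (280, np.float64(0.007), np.float64(0.073)), (284, np.float64(0.008), np.float64(0.08)), (288, np.float64(0.007), np.float64(0.081)), (292, np.float64(0.005), np.float64(0.082)), (296, np.float64(0.003), np.float64(0.081)), (300, np.float64(0.003), np.float64(0.083)), (304, np.float64(0.001), np.float64(0.082)), (308, np.float64(-0.004), np.float64(0.076)), (312, np.float64(-0.015), np.float64(0.057)), (316, np.float64(-0.038), np.float64(0.014))]
330 [(276, np.float64(0.006), np.float64(0.071)), (280, np.float64(0.004), np.float64(0.071)), (284, np.float64(0.006), np.float64(0.08)), (288, np.float64(0.005), np.float64(0.08)), (292, np.float64(0.003), np.float64(0.081)), (296, np.float64(0.002), np.float64(0.082)), (300, np.float64(0.001), np.float64(0.082)), (304, np.float64(-0.001), np.float64(0.082)), (308, np.float64(-0.006), np.float64(0.075)), (312, np.float64(-0.017), np.float64(0.057)), (316, np.float64(-0.041), np.float64(0.013))]
```

Emit:
step_arm --pt "0.02 0.1 -0.18" --pt "0 0 0" --turn '[0,0]'

```text
time: 3.95
ee_pos: [0.5442, -0.0106, 0.043]
eef_rot: [0.795, 0.607, 0.0, -0.0]
ft_force: [-0.4, -0.5, 0.6]
width: 0.0871
grip_force: 0.0
```

Emit:
step_arm --pt "0 0 0" --pt "0 0 0" --pt "0 0 0" --pt "0 0 0" --pt "0 0 0" --pt "0 0 0" --pt "0 0 0" --pt "0 0 0" --turn '[0,0,0,0,0,0,0,0]' --grip 1 --newtons 12

```text
time: 4.75
ee_pos: [0.5437, -0.0108, 0.0431]
eef_rot: [0.795, 0.607, -0.0, -0.0]
ft_force: [-5.9, 1.1, 5.7]
width: 0.0635
grip_force: 12.0
```

Emit:
step_arm --pt "0 0 0.2" --pt "0 0 0.5" --pt "0 0 0.8" --pt "0 0 0.8" --pt "0 0 0.8" --pt "0 0 0.6" --pt "0 0 0.3" --pt "0 0 0" --pt "0 0 0" --turn '[0,0,0,0,0,0,0,0,0]'

```text
time: 5.65
ee_pos: [0.5439, -0.0111, 0.1425]
eef_rot: [0.795, 0.606, -0.0, -0.0]
ft_force: [0.6, -0.0, -1.6]
width: 0.0639
grip_force: 12.0
```

Run:
```python
from bench import *
from h import *
a=camera("wrist");b=camera("scene");np.savez('w3.npz',**a)
i=a["image"][100:400,170:470];j=cv2.resize(b["image"][260:380,220:420],None,fx=2.5,fy=2.5,interpolation=3)
cv2.imwrite('pics/g2.png',np.hstack([i,j])[...,::-1])
s=read_state();print(s['ee_pos'].round(4),s['ft_force'].round(1),s['width'],s['grip_force'])
```

```text
[ 0.5437 -0.0111  0.1421] [ 0.2 -0.9 -2.3] 0.06328399868700776 11.999820470809937
```

View pics/g2.png

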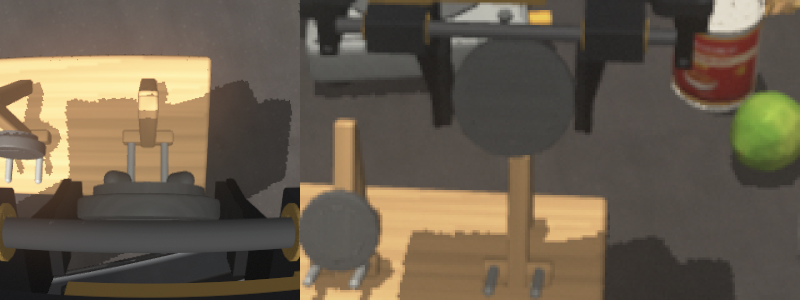

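The cap is held and still tilted 60°; the small cap is undisturbed. I'll press it flat on the free worktop between the easel and the tin.

Emit:
step_arm --pt "0.3 0.7 0" --pt "0.4 0.9 0" --pt "0.4 0.9 0" --pt "0.4 0.9 0" --pt "0.3 0.7 -0.4" --pt "0 0.1 -0.9" --pt "0 0 -0.9" --pt "0 0 -0.9" --pt "0 0 -0.8" --pt "0 0 -0.4" --pt "0 0 -0.2" --pt "0 0 0" --turn '[0,0,0,0,0,0,0,0,0,0,0,0]'

```text
time: 6.95
ee_pos: [0.589, 0.094, 0.0302]
eef_rot: [0.795, 0.606, -0.0, -0.0]
ft_force: [0.8, -0.2, -1.5]
width: 0.0633
grip_force: 12.0
```

Emit:
step_arm --pt "0.02 0.08 -0.15" --pt "0.02 0.08 -0.15" --pt "0.02 0.08 -0.15" --pt "0 0 0" --turn '[0,0,0,0]'

```text
time: 7.35
ee_pos: [0.5905, 0.1005, 0.019]
eef_rot: [0.795, 0.607, -0.0, -0.0]
ft_force: [-0.5, 0.5, -2.0]
width: 0.0631
grip_force: 12.0
```

Emit:
step_arm --pt "0.02 0.08 -0.1" --pt "0.02 0.08 -0.1" --pt "0 0 0" --turn '[0,0,0]'

```text
time: 7.65
ee_pos: [0.5923, 0.1048, 0.0147]
eef_rot: [0.795, 0.607, 0.001, 0.0]
ft_force: [1.0, 2.6, 2.4]
width: 0.0637
grip_force: 12.0
```

Emit:
step_arm --pt "0.02 0.08 -0.08" --pt "0.02 0.08 -0.08" --pt "0 0 0" --turn '[0,0,0]'

```text
time: 7.95
ee_pos: [0.5931, 0.1089, 0.0104]
eef_rot: [0.795, 0.607, 0.001, -0.0]
ft_force: [0.8, 3.2, 4.2]
width: 0.0635
grip_force: 12.0
```

Emit:
step_arm --pt "0.04 0.15 -0.08" --pt "0.04 0.15 -0.08" --pt "0 0 0" --turn '[0,0,0]'

```text
time: 8.25
ee_pos: [0.5946, 0.1158, 0.006]
eef_rot: [0.795, 0.607, -0.0, -0.0]
ft_force: [0.2, 0.5, 3.2]
width: 0.0632
grip_force: 12.0
```

Emit:
step_arm --pt "0.04 0.15 -0.06" --pt "0.04 0.15 -0.06" --pt "0 0 0" --pt "0 0 0" --turn '[0,0,0,0]'

```text
time: 8.65
ee_pos: [0.5965, 0.1231, 0.003]
eef_rot: [0.795, 0.607, -0.0, -0.0]
ft_force: [0.2, 0.0, -0.5]
width: 0.0633
grip_force: 12.0
```

Run:
```python
from bench import *
from h import *
a=camera("wrist");b=camera("scene");np.savez('w4.npz',**a)
i=a["image"][100:400,170:470];j=cv2.resize(b["image"][230:350,220:420],None,fx=2.5,fy=2.5,interpolation=3)
cv2.imwrite('pics/g3.png',np.hstack([i,j])[...,::-1])
s=read_state();print(s['ee_pos'].round(4),s['ft_force'].round(1),s['width'],s['grip_force'])
```

```text
[0.5964 0.123  0.003 ] [-0.6  0.3 -0.8] 0.06316989902450186 11.999988108873367
```

View pics/g3.png

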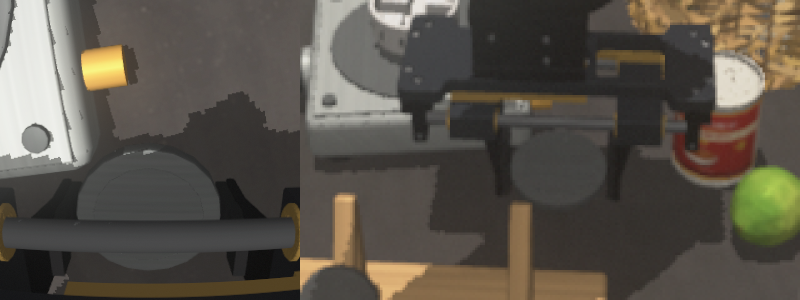

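The cap is now nearly flat; the right end of the gripper is close to the tin. I'll measure the tilt from depth.

```bash
cat >> h.py <<'E'
def plane(c,us,vs,fish):
    u,v=np.mgrid[us[0]:us[1]:2,vs[0]:vs[1]:2].reshape(2,-1);P=world(c,u,v,fish);P=P[P[:,2]>-.05]
    k=np.ones(len(P),bool)
    for _ in range(8):
        X=np.linalg.lstsq(np.c_[P[k][:,:2]-P[:,:2].mean(0),np.ones(k.sum())],P[k][:,2],rcond=None)[0]
        r=P[:,2]-np.c_[P[:,:2]-P[:,:2].mean(0),np.ones(len(P))]@X;k=np.abs(r)<max(.0015,1.5*np.median(np.abs(r)))
    return X.round(4),np.degrees(np.arctan(np.hypot(*X[:2]))).round(1),P[:,:2].mean(0).round(4),k.mean()
E
python3 - <<'E'
from h import *
c=dict(np.load('w4.npz'))
print(plane(c,(265,370),(258,318),True))
for v in range(244,372,8):print(v,world(c,[300,320,340],[v]*3,True)[:,1:].round(4).tolist())
E
```

```text
(array([0.0293, 0.0789, 0.0217]), np.float64(4.8), array([0.5999, 0.1375]), np.float64(0.9559748427672956))
244 [[0.1509, -0.0025], [0.1542, 0.018], [0.1461, -0.0024]]
252 [[0.1539, 0.0209], [0.1524, 0.0228], [0.1501, 0.0221]]
260 [[0.1514, 0.0232], [0.149, 0.0223], [0.147, 0.0227]]
268 [[0.1476, 0.0216], [0.146, 0.0233], [0.1436, 0.0224]]
276 [[0.1443, 0.0216], [0.1425, 0.0226], [0.1403, 0.0226]]
284 [[0.1412, 0.0225], [0.1389, 0.0222], [0.1364, 0.0212]]
292 [[0.1376, 0.0221], [0.1351, 0.0214], [0.133, 0.0215]]
300 [[0.1335, 0.0208], [0.1313, 0.0207], [0.1297, 0.0222]]
308 [[0.1299, 0.0207], [0.1277, 0.0209], [0.1256, 0.0212]]
316 [[0.1259, 0.0202], [0.1236, 0.0201], [0.1215, 0.0204]]
324 [[0.1548, 0.0845], [0.1541, 0.0855], [0.1533, 0.0864]]
332 [[0.1547, 0.0883], [0.1533, 0.0879], [0.1518, 0.0875]]
340 [[0.1534, 0.0896], [0.1513, 0.0882], [0.1502, 0.0884]]
348 [[0.1502, 0.0879], [0.1498, 0.0892], [0.1486, 0.0893]]
356 [[0.1048, 0.0182], [0.1021, 0.0177], [0.0994, 0.0173]]
364 [[0.0995, 0.0167], [0.0969, 0.0165], [0.0946, 0.0168]]
```

Emit:
step_arm --pt "0 0 0" --pt "0 0 0" --pt "0 0 0" --pt "0 0 0" --turn '[0,0,0,0]' --grip 0.1

```text
time: 9.15
ee_pos: [0.5968, 0.123, 0.0034]
eef_rot: [0.795, 0.606, 0.0, 0.0]
ft_force: [-0.1, -0.0, 0.7]
width: 0.0774
grip_force: 0.0
```

Run:
```python
from bench import *
from h import *
c=camera("wrist")
print(plane(c,(265,370),(258,318),True),read_state()['width'])
print(world(c,[320]*15,list(range(244,364,8)),True)[:,1:].round(4).tolist())
g=c["image"][:,:,1];print(g[240:256,318].tolist(),g[290,225:420].tolist()[::1])
```

```text
(array([-0.0031, -0.0112,  0.0187]), np.float64(0.7), array([0.5998, 0.1361]), np.float64(0.980503144654088)) 0.07806361639047832
[[0.1538, 0.0175], [0.1504, 0.0173], [0.1477, 0.0192], [0.1444, 0.0194], [0.1409, 0.0192], [0.1373, 0.0191], [0.1334, 0.0181], [0.1298, 0.0181], [0.1266, 0.0192], [0.1227, 0.0189], [0.1539, 0.086], [0.1527, 0.0876], [0.1517, 0.0895], [0.1495, 0.0895], [0.1019, 0.0181]]
[107, 141, 144, 145, 144, 144, 144, 144, 144, 145, 122, 82, 83, 84, 82, 81] [44, 44, 45, 43, 44, 44, 45, 43, 43, 42, 43, 43, 44, 51, 59, 59, 58, 59, 59, 59, 58, 58, 56, 69, 76, 79, 81, 81, 82, 82, 80, 80, 81, 82, 81, 81, 81, 81, 81, 81, 81, 77, 78, 79, 78, 78, 79, 77, 78, 78, 77, 78, 78, 77, 78, 78, 77, 77, 78, 77, 77, 77, 77, 76, 77, 77, 77, 77, 77, 77, 77, 77, 77, 77, 76, 77, 77, 76, 77, 77, 76, 76, 76, 76, 76, 76, 76, 76, 76, 76, 76, 76, 76, 76, 76, 76, 76, 76, 76, 75, 76, 75, 76, 76, 76, 76, 76, 75, 75, 76, 76, 75, 76, 76, 76, 76, 76, 75, 75, 76, 76, 76, 76, 76, 75, 76, 76, 75, 76, 75, 75, 75, 75, 75, 75, 75, 75, 76, 75, 75, 75, 75, 74, 74, 69, 75, 76, 76, 76, 76, 77, 76, 76, 76, 76, 75, 75, 75, 75, 75, 74, 72, 65, 53, 50, 50, 50, 50, 51, 50, 51, 52, 52, 49, 31, 23, 23, 24, 23, 24, 23, 24, 24, 26, 23, 24, 25, 24, 25, 21, 17, 17, 19, 17, 19]
```

Emit:
step_arm --pt "0 0 -0.03" --pt "0 0 0" --pt "0 0 0" --pt "0 0 0" --pt "0 0 0" --pt "0 0 0" --turn '[0,0,0,0,0,0]' --grip 1 --newtons 25

```text
time: 9.8
ee_pos: [0.5967, 0.123, 0.0026]
eef_rot: [0.795, 0.606, 0.0, 0.0]
ft_force: [0.4, -0.5, -0.2]
width: 0.0631
grip_force: 25.0
```

Emit:
step_arm --pt "0 0 0.2" --pt "0 0 0.6" --pt "0 0 0.9" --pt "0 0 0.9" --pt "-0.3 0 0.9" --pt "-0.7 -0.2 0.9" --pt "-0.8 -0.2 0.9" --pt "-0.8 0 0.9" --pt "-0.4 0 0.6" --pt "0 0 0.2" --pt "0 0 0" --pt "0 0 0" --turn '[0,0,0,0,0,0,0,0,0,0,0,0]'

```text
time: 11.0
ee_pos: [0.5219, 0.1127, 0.1771]
eef_rot: [0.795, 0.606, -0.0, -0.0]
ft_force: [-0.5, -1.0, -2.6]
width: 0.0629
grip_force: 25.0
```

Run:
```python
from bench import *
from h import *
s=read_state();print(s['ee_pos'].round(4),s['eef_rot'].round(4),s['width'],s['joint_positions'].round(2))
a=camera("wrist");np.savez('w5.npz',**a)
print(plane(a,(290,345),(255,310),True))
cv2.imwrite('pics/w5.png',a["image"][...,::-1])
```

```text
[0.5219 0.1127 0.1771] [ 7.952e-01  6.063e-01 -1.000e-04 -1.000e-04] 0.06290671997064844 [ 0.34  0.24 -0.72  1.73  0.16  1.23 -0.69]
(array([-0.0024, -0.0119,  0.1933]), np.float64(0.7), array([0.5257, 0.1285]), np.float64(0.985969387755102))
```

View pics/w5.png

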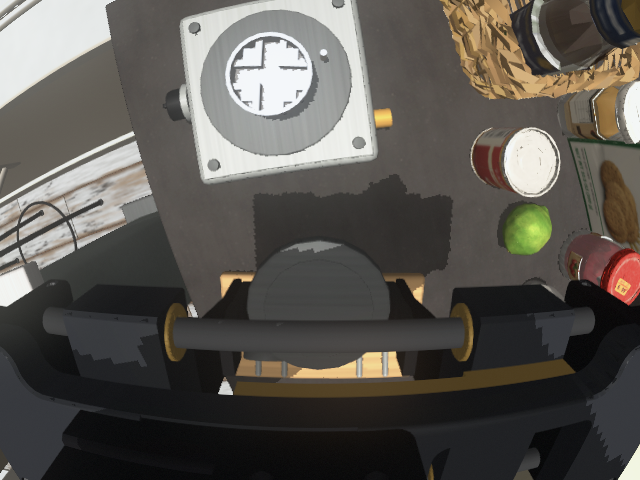

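The held cap is flat. The burner is at (269,75) with a clear slot cross. I'll rectify it to a metric top view.

Run:
```python
from h import *
c=dict(np.load('w5.npz'))
def rect(z,cx=.521,cy=.2395,h=.045,N=360):
    # image right=+x, up=+y
    X,Y=np.meshgrid(np.linspace(cx-h,cx+h,N),np.linspace(cy+h,cy-h,N))
    V=c["view"];q=np.stack([X,Y,np.full_like(X,z)],-1)@V[:3,:3].T+V[:3,3]
    a=q[...,0];b=-q[...,1];d=-q[...,2];rr=np.hypot(a,b);t=np.arctan2(rr,d)/rr;K=c["mtx"]
    return cv2.remap(c["image"],(K[0,0]*t*a+K[0,2]).astype(np.float32),(K[1,1]*t*b+K[1,2]).astype(np.float32),cv2.INTER_CUBIC)
A=rect(.082);B=rect(.076)
cv2.circle(A,(180,180),120,(255,0,0),1)
cv2.imwrite('pics/r.png',np.hstack([A,B])[...,::-1])
np.save('B.npy',B)
```

```text
(no output)
```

View pics/r.png

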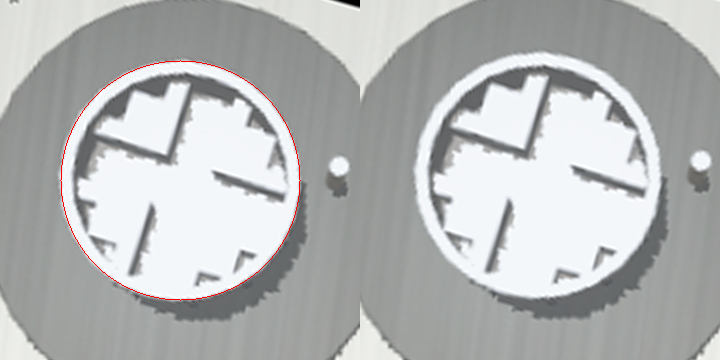

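Run:
```python
from h import *
c=dict(np.load('w5.npz'))
v,u=np.mgrid[225:385,235:405].reshape(2,-1);P=world(c,u,v,True)
k=np.abs(P[:,2]-.193)<.0035
H=cv2.convexHull(P[k][:,:2].astype(np.float32))[:,0].astype(float)
print(circ(H).round(4),P[k].min(0).round(4),P[k].max(0).round(4))
# only face boundary (drop rim side): image ellipse of bright/dark edge
for u0 in (300,318,336):
  g=c["image"][:,u0,1].astype(int);print(u0,g[232:262].tolist(),g[352:376].tolist())
for q in((318,250),(318,368)):print(atz(c,*q,.1945).round(4))
```

```text
[0.5223 0.1153 0.0321] [0.4893 0.0834 0.1895] [0.5611 0.1475 0.1964]
300 [49, 49, 49, 51, 49, 49, 47, 44, 44, 45, 61, 99, 130, 132, 133, 134, 134, 136, 137, 119, 77, 75, 76, 75, 73, 74, 73, 74, 75, 70] [61, 71, 70, 71, 71, 70, 70, 70, 70, 72, 71, 70, 70, 70, 70, 103, 116, 116, 203, 200, 200, 197, 200, 201]
318 [51, 50, 50, 48, 45, 46, 47, 53, 76, 109, 131, 132, 134, 132, 133, 133, 132, 134, 135, 118, 77, 75, 76, 74, 73, 73, 73, 68, 69, 71] [64, 69, 71, 70, 71, 72, 71, 71, 70, 71, 72, 72, 71, 72, 72, 71, 69, 104, 195, 200, 197, 196, 198, 202]
336 [50, 49, 49, 49, 50, 50, 46, 43, 43, 43, 53, 83, 123, 124, 105, 81, 73, 73, 74, 75, 75, 75, 74, 74, 73, 72, 72, 73, 73, 71] [63, 71, 66, 71, 71, 73, 72, 71, 72, 72, 72, 72, 73, 73, 71, 137, 200, 200, 202, 198, 196, 197, 197, 200]
[0.5299 0.1423 0.1945]
[0.5148 0.0871 0.1945]
```

Emit:
step_arm --pt "0 0.5 0" --pt "0 0.6 0" --pt "0 0.7 0" --pt "0 0.7 0" --pt "0 0.7 0" --pt "0 0.7 0" --pt "0 0.6 0" --pt "0 0.47 0" --pt "0 0 0" --pt "0 0 0" --turn '[0.8,0.8,0.8,0.8,0.8,0.8,0.8,0.8,0,0]'

```text
time: 12.05
ee_pos: [0.5217, 0.2368, 0.1767]
eef_rot: [0.511, 0.859, -0.0, -0.001]
ft_force: [0.1, -0.6, -1.5]
width: 0.0633
grip_force: 25.0
```

Emit:
step_arm --pt "0 0 -0.8" --pt "0 0 -0.8" --pt "0 0 -0.8" --pt "0 0 -0.5" --pt "0 0 -0.2" --pt "0 0 0" --pt "0 0 0" --turn '[0,0,0,0,0,0,0]'

```text
time: 12.75
ee_pos: [0.5222, 0.2373, 0.1009]
eef_rot: [0.51, 0.86, 0.0, 0.0]
ft_force: [-0.3, 0.4, -2.1]
width: 0.063
grip_force: 25.0
```

Run:
```python
from bench import *
from h import *
s=read_state();q=s['eef_rot'];print(s['ee_pos'].round(4),q.round(4),np.degrees(2*np.arctan2(q[1],q[0])).round(2)-90,s['joint_positions'].round(2),s['ft_force'].round(2))
out=[]
for n in("scene","top"):
    c=camera(n);np.savez(n+'2.npz',**c)
    # cap centre from depth above burner
    u0,v0=proj(c,np.array([.522,.237,.117]))[0].astype(int);v,u=np.mgrid[v0-40:v0+41,u0-40:u0+41].reshape(2,-1)
    x=c["image"][v0-35:v0+35,u0-50:u0+50];out.append(cv2.resize(x,(400,280),interpolation=3))
cv2.imwrite('pics/h.png',np.hstack(out)[...,::-1])
```

```text
[0.5222 0.2373 0.1009] [5.103e-01 8.600e-01 5.000e-04 3.000e-04] 28.64 [ 0.17  0.45 -0.83  1.71  0.36  1.14 -0.27] [-0.3   0.41 -2.08]
```

View pics/h.png

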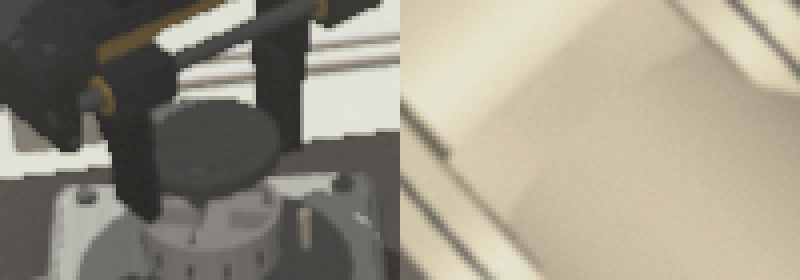

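The scene crop shows the cap over the burner, possibly with a slight tilt. The top view is blocked by the arm. I'll check the tilt with wrist depth.

Run:
```python
from bench import *
from h import *
a=camera("wrist");np.savez('w6.npz',**a)
print(plane(a,(275,360),(255,315),True))
v,u=np.mgrid[225:385,235:405].reshape(2,-1);P=world(a,u,v,True);k=np.abs(P[:,2]-.1175)<.0045
print(circ(cv2.convexHull(P[k][:,:2].astype(np.float32))[:,0].astype(float)).round(4))
s=dict(np.load('scene2.npz'));u0,v0=proj(s,np.array([.522,.237,.118]))[0].astype(int);print(u0,v0)
print(plane(s,(u0-10,u0+16),(v0-6,v0+9),False))
```

```text
(array([ 0.0087, -0.0136,  0.1171]), np.float64(0.9), array([0.514 , 0.2509]), np.float64(0.9782945736434109))
[0.5206 0.2398 0.032 ]
263 213
(array([-0.005 ,  0.0118,  0.1193]), np.float64(0.7), array([0.523, 0.227]), np.float64(0.9134615384615384))
```

Emit:
step_arm --pt "0 0 -0.3" --pt "0 0 -0.25" --pt "0 0 -0.1" --pt "0 0 -0.1" --pt "0 0 -0.08" --pt "0 0 0" --turn '[0,0,0,0,0,0]'

```text
time: 13.5
ee_pos: [0.5216, 0.2372, 0.0791]
eef_rot: [0.51, 0.86, -0.0, -0.0]
ft_force: [-0.0, -0.8, -1.7]
width: 0.0628
grip_force: 25.0
```

Emit:
step_arm --pt "0 0 -0.05" --pt "0 0 -0.05" --pt "0 0 0" --turn '[0,0,0]'

```text
time: 13.8
ee_pos: [0.5217, 0.2372, 0.0767]
eef_rot: [0.51, 0.86, -0.0, 0.0]
ft_force: [-0.9, -0.1, -1.8]
width: 0.0632
grip_force: 25.0
```

No contact yet, so it's probably entering the slots. I'll continue slowly.

Emit:
step_arm --pt "0 0 -0.04" --pt "0 0 -0.04" --pt "0 0 0" --turn '[0,0,0]'

```text
time: 14.1
ee_pos: [0.5217, 0.2372, 0.0747]
eef_rot: [0.51, 0.86, -0.0, -0.0]
ft_force: [-0.5, -0.3, -2.6]
width: 0.063
grip_force: 25.0
```

Emit:
step_arm --pt "0 0 -0.03" --pt "0 0 0" --turn '[0,0]'

```text
time: 14.3
ee_pos: [0.5217, 0.2372, 0.074]
eef_rot: [0.51, 0.86, 0.0, -0.0]
ft_force: [-0.2, -0.1, -1.8]
width: 0.0635
grip_force: 25.0
```

Emit:
step_arm --pt "0 0 -0.03" --pt "0 0 0" --turn '[0,0]'

```text
time: 14.5
ee_pos: [0.5218, 0.2373, 0.0736]
eef_rot: [0.51, 0.86, 0.0, 0.0]
ft_force: [-1.1, -1.8, 3.2]
width: 0.0633
grip_force: 25.0
```

Emit:
step_arm --pt "0 0 -0.03" --pt "0 0 0" --turn '[0,0]'

```text
time: 14.7
ee_pos: [0.5218, 0.2373, 0.0735]
eef_rot: [0.51, 0.86, -0.0, 0.0]
ft_force: [-4.5, -3.1, 10.7]
width: 0.063
grip_force: 25.0
```

Contact came at the expected home height. I'll open and check.

Emit:
step_arm --pt "0 0 0.05" --pt "0 0 0" --pt "0 0 0" --pt "0 0 0" --pt "0 0 0" --turn '[0,0,0,0,0]' --grip 0

```text
time: 15.2
ee_pos: [0.5217, 0.2372, 0.0737]
eef_rot: [0.51, 0.86, 0.0, -0.0]
ft_force: [-1.1, 0.9, -0.1]
width: 0.0859
grip_force: 0.0
```

Emit:
step_arm --pt "0 0 0.3" --pt "0 0 0.7" --pt "0 0 0.9" --pt "0 -0.3 1" --pt "0 -0.7 1" --pt "0 -0.9 1" --pt "0 -0.9 0.4" --pt "0 -0.9 0" --pt "0 -0.5 0" --pt "0 0 0" --turn '[0,0,0,0,0,0,0,0,0,0]'

```text
time: 16.2
ee_pos: [0.5221, 0.1305, 0.207]
eef_rot: [0.511, 0.859, -0.0, 0.001]
ft_force: [-1.1, 0.9, -0.9]
width: 0.0868
grip_force: 0.0
```

Run:
```python
from bench import *
from h import *
a=camera("wrist");s=camera("scene")
u0,v0=proj(s,np.array([.521,.2395,.091]))[0].astype(int)
print(plane(s,(u0-14,u0+15),(v0-6,v0+7),False))
v,u=np.mgrid[0:300,150:500].reshape(2,-1);P=world(a,u,v,True);k=(np.hypot(P[:,0]-.521,P[:,1]-.2395)<.026);Q=P[k]
X=np.linalg.lstsq(np.c_[Q[:,:2]-[.521,.2395],np.ones(len(Q))],Q[:,2],rcond=None)[0];print('cap',X.round(4),len(Q))
k=(np.hypot(P[:,0]-.521,P[:,1]-.2395)>.04)&(np.hypot(P[:,0]-.521,P[:,1]-.2395)<.08);print('box top z',np.percentile(P[k][:,2],[25,50,75]).round(4))
x=cv2.resize(s["image"][v0-40:v0+40,u0-50:u0+50],(400,320),interpolation=3);y=cv2.resize(s["image"],(427,320))
cv2.imwrite('pics/end.png',np.hstack([x,y[:,:400]])[...,::-1]);st=read_state();print(st['ee_pos'],st['time'])
```

```text
(array([-0.0061, -0.0055,  0.0921]), np.float64(0.5), array([0.5206, 0.2393]), np.float64(0.8285714285714286))
cap [-0.0008  0.0016  0.0899] 3644
box top z [0.0441 0.0455 0.0474]
[0.52155216 0.13311724 0.20664321] 16.3
```

View pics/end.png

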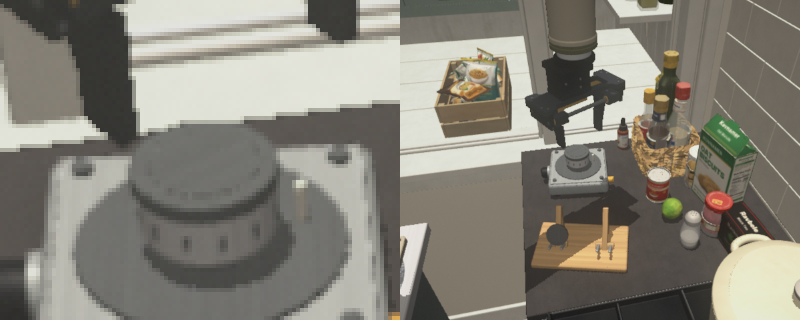

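The cap sits level on the burner: its top measures about 0.091 m, which is the home height, and everything else is in place.

```bash
python3 -c "
from bench import *
print(close_job())"
```

```text
the job is handed in; nothing more can be done
None
```

The large cap is home on the burner, flat top up, with its lugs in the slots and its rim level and flush. The small cap and the other things were not moved, and the job was handed in at about 16 s.

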